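# Turn the amplifier up to the tab

### The job

On the cart's small sloping amplifier, turn the large pointed knob in the middle until its nose points straight at the raised tab on the dial around it, then let go of it. Leave the tab and the two small round knobs as they are set, and leave the other things on the cart where they lie.

Things in the scene. Friction and masses are not known exactly. Their poses are not given: they have to be found in the camera images.
- amp: Fixed amplifier, black slab 150 x 270 x 38 mm with aluminium face, on a bamboo stand. The face slopes 30 degrees: its normal leans 30 degrees from vertical towards the amplifier's front (own -x), so it rises towards +x. Origin at z = 0 under the face's centre, which is at (0, 0, 82) mm; x front to back, y left, z up. Edges +-75 mm along the slope, +-135 mm in y. Turned up to 0.3 rad.
- knob (a joint): Angle of the large pointed knob (rad). 0 = nose straight up the slope, positive = clockwise seen by someone looking at the face; stops at -2.36 and 2.36. Starts at -1.9 to -0.9, anticlockwise of the tab by 0.6 to 2.6 rad. Stays where it is left; friction about 0.04 N m, no spring.
- tab (a joint): Angle of the tab (rad), same zero and same sense as the knob: the nose points at the tab when the two values are equal. It lies between -0.3 and 0.7. Stiff (0.8 N m) but movable; leave it.
- knob_grip (a point): On the large knob's axis (centre of the face), 28 mm out from the face: place the TCP about here. z out of the face, x along the nose. Black knob: skirt disc 44 mm across, 2 to 6 mm above the face; on it an upright bar 14 mm thick to grip across, flat-sided from 26 mm behind the axis to 14 mm ahead, then tapering to a nose 36 mm ahead; top 36 mm above the face, with a white line towards the nose.
- knob_nose (a point): Foot of the knob's nose, 36 mm from the axis, 6 mm above the face; x points along the nose.
- tab_mark (a point): Inner end of the tab, 42 mm from the knob's axis, 4 mm above the face; x points outward through the tab. The black tab is a raised block 10 mm wide, 6 mm high, from 42 to 60 mm from the axis, on a thin white dial disc 84 mm across, 1.8 mm thick, beneath the knob. The thin flat printed ticks (1.6 mm wide, every 27 degrees) are only the scale.
- left_knob_edge (a point): Rim of the small round knob at the left of the face (diameter 20 mm, 13 mm high, its axis 98 mm left of the large knob's). Not to be turned.
- right_knob_edge (a point): Rim of the like small round knob 98 mm to the right of the large knob's axis. Not to be turned.
- remote: Black projector remote, 46 x 150 x 18 mm, lying across in front of the amplifier. Origin: centre of its underside. Leave it.
- clicker: Red fidget clicker, 40 x 28 x 19 mm, in front of the amplifier at the right. Origin: centre of its underside. Leave it.
- tin: Small closed steel tin, 87 x 57 x 28 mm, just left of the amplifier. Origin: centre of its underside. Leave it.
- mug: White mug, 76 mm across, 90 mm high, right of the amplifier. Origin: centre of its underside. Leave it.
- coaster: Cork coaster, 96 mm across, 6 mm thick, at the cart's right side. Leave it.
- organizer: Bamboo remote organizer with three slots, 190 x 120 x 90 mm, at the cart's left side. Leave it.

How it is judged (in metres and radians):
At the end, for the whole second after the job is handed in: The large knob's nose points at the tab within 0.12 rad (7 degrees) and the knob is at rest and released (angle between the x axis of knob_nose and the x axis of tab_mark, either way round below 0.12 rad and distance between knob_nose and tab_mark below 0.02 m and velocity of joint knob between -0.05 and 0.05 rad/s); the robot touches nothing.
It fails at once if the tab shifted by more than 4 mm (distance of tab_mark from where it was at the start of the episode above 0.004 m).
It fails at once if a small knob turned (its rim moved more than 3 mm) (distance of any of left_knob_edge, right_knob_edge from where it was at the start of the episode above 0.003 m).
It fails at once if a bystander moved more than 25 mm (distance of any of remote, clicker, tin, mug, coaster, organizer from where it was at the start of the episode above 0.025 m).
It fails at once if the mug, tin or organizer tipped more than 0.4 rad (angle between any of mug, tin, organizer's own z axis and vertical above 0.4 rad).
It also fails if it takes over 48 s, if anything falls off the work surface, if the arm or the gripper's body presses on something with over 40 N, if the wrist force passes 120 N, or if a joint passes its speed limit or range.

### The arm

A 6-joint arm with a two-finger parallel gripper is mounted at the origin on the work surface. World frame = base frame: x ahead of the robot, y to its left, z up, the work surface at z = 0. Lengths are in mm, angles in rad, forces in N, time in s.
With the tool pointing down it reaches from about 375 to 900 mm from the base axis. Payload 3.1 kg.
Tool frame: the origin (TCP) lies between the finger pads, 19 mm behind the fingertips; this is the grasp point; z points along the fingers, y is the line along which they close (so a half turn about z gives the same grasp; the last joint's range is limited). The gripper opens to 85 mm and grips with 20 to 120 N. Pads are 22 mm wide; open, the fingers measure 114 mm over their backs; the gripper's body (76 mm by 85 mm) begins 54 mm behind the grasp point. The pads swing forward as they close: fully open they stand 13 mm farther back than shut.
Start: joints at [-1.288, 0.527, 1.433, -0, 1.181, -0.178], TCP at [278.493, -559.498, 250.01] pointing down, gripper open.
Joint ranges: [-3.08, 3.08], [-0.75, 2.2], [0.22, 2.44], [-1.43, 4.57], [0, 2.65], [-2.85, 2.85]. Speed limits (rad/s): [2.79, 2.79, 3.14, 3.14, 3.14, 3.14].

### API

Orientations are given as a unit quaternion [w, x, y, z].
In Python, from bench import env, optics gives the robot as it stands.
- The arm moves only by the shell command python3 -m inch 'ROWS' [FORCE]. ROWS is JSON, a list of rows, each a list of 3 entries, a list of its own where there are three numbers: the turn, a rotation vector about the tool's x, y, z in rad, then the shift along the tool's x, y, z in mm, then the opening, from 0 (shut) to 1 (fully open). A call has exactly 8 rows; each row is the pose to reach, as a shift and turn from the pose commanded when the call began, along the tool's axes at that moment; what a row does not reach only later rows make up. A row lasts 1/8 s, in which the tool goes at most 62.5 mm and 10.7 degrees, less where a joint would pass 70% of its speed; a pose out of reach is approached as far as the arm can. A call with a gripper value outside its range is refused whole. The fingers move at their own pace and stop on an object; FORCE is the grip in N (left out, the last holds). Time passes only in rows, so rows that repeat a pose let the fingers close, or fill a call up. It gives the time, the measured TCP pose, the force, the opening and the grip force at its end, in the units of the state.
- env.get_obs(): the state, without advancing time (a new reading comes with each control period).
- optics.snapshot(name): name is "scene" or "top" or "wrist"; returns (picture, depth): 420x560x3 uint8, red, green, blue; 420x560 float32, mm along the optical axis (not along the pixel's ray), 0 where there is no reading.
- optics.camera_model(name): a dict with "fx", "fy", "cx", "cy" (pixels), "cam_to_world" (4x4, takes a point from camera to world coordinates). Camera axes: x right, y down, z forward; pixel columns grow to the right and rows downward; lengths in mm; the calibration is good to about 2 mm. A picture is of the moment at which its call begins: read the wrist's pose just before it. camera_model takes no time and is no camera call; for the wrist camera it gives the pose at the moment of the call.
- env.hand_in(): hands the job in; it is judged then, once.
The state is a dict: "clock": time; "joint_positions": joint angles; "qd": joint speeds; "effort": joint torques, N m; "ee_pos": TCP position; "tcp_rot": TCP orientation; "force": force on the tool from outside, world axes, zero at the start; "moment": the same for the moment, N m; "opening": opening from 0.0 (shut) to 1.0 (fully open); "grip_force": force on a finger pad.
Only numpy, scipy, OpenCV 4.12 (cv2) and the standard library are available. Lean on these libraries where they do the work, as an engineer would, in place of code of your own. Each camera call takes 0.05 s, during which the arm holds its last target. There are 200 camera calls.

## Working session

There is one attempt and no reset: what is moved stays moved. The work goes in short steps, Python scripts to look and compute and a shell command to move; the robot and the scene stay as the last step left them, time stands still between calls to the robot, and variables do not carry over. Pictures are saved under pics/ and viewed, at most 10 in all, crops included, and the job is handed in when it is done.

```bash
mkdir -p pics
python3 - <<'E'
from bench import env, optics
import cv2, numpy as np
for n in ("scene","top"):
    p,d=optics.snapshot(n); cv2.imwrite(f"pics/{n}0.png",p[:,:,::-1]); np.savez(f"pics/{n}0.npz",p=p,d=d,**optics.camera_model(n))
o=env.get_obs(); print(o['ee_pos'],o['tcp_rot'],o['clock'])
E
```

```text
[ 278.32945873 -558.93068285  249.12624819] [-9.71641581e-04  9.73460654e-01  2.28852375e-01 -4.37387231e-05] 0.1
```

View pics/top0.png

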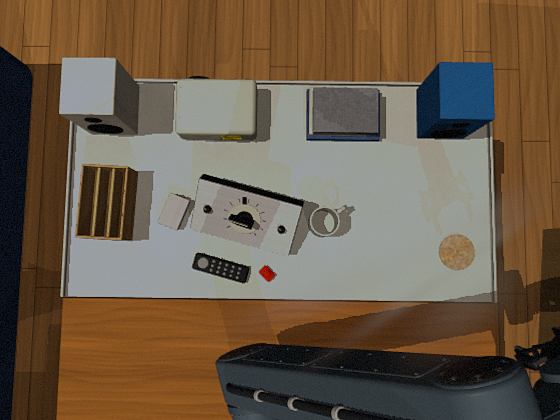

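View pics/scene0.png

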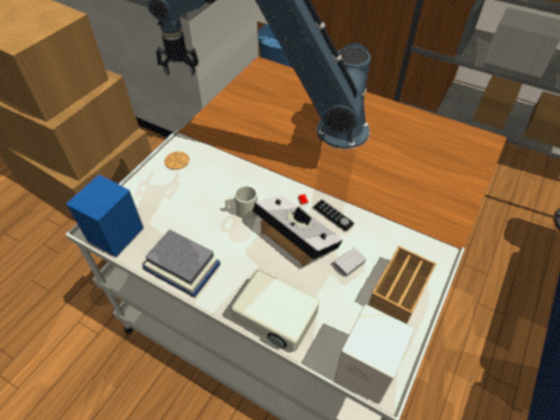

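The top view shows the amplifier centred near (244,215), with the small knobs at (208,209) and (282,230), the mug at (327,220) and the remote at (221,267). The scene view confirms the layout. Next I'll fit the face plane and rectify it.

```bash
cat > h.py <<'E'
import numpy as np, cv2
def pts(f):
    z=np.load(f); d=z['d']; v,u=np.mgrid[:d.shape[0],:d.shape[1]]
    c=np.stack([(u-z['cx'])/z['fx']*d,(v-z['cy'])/z['fy']*d,d,np.ones_like(d)],-1)
    return z, (c@z['cam_to_world'].T)[...,:3]
def proj(z,P):
    c=np.c_[P,np.ones(len(P))]@np.linalg.inv(z['cam_to_world']).T
    return np.c_[c[:,0]/c[:,2]*z['fx']+z['cx'],c[:,1]/c[:,2]*z['fy']+z['cy']]
def frame(yaw):  # columns: up-slope, left, normal
    n=np.array([-.5*np.cos(yaw),-.5*np.sin(yaw),np.cos(np.pi/6)]); l=np.array([-np.sin(yaw),np.cos(yaw),0])
    return np.stack([np.cross(l,n),l,n],1)
def rectify(z,C,R,h,half,px,name):
    # image: up = up-slope, right = right; plane h above face
    q=np.array([[1,-1],[1,1],[-1,1],[-1,-1]])*half   # (upslope, right)
    W=C+q[:,:1]*R[:,0]-q[:,1:]*R[:,1]+h*R[:,2]
    s=np.float32([[0,0],[px,0],[px,px],[0,px]])
    M=cv2.getPerspectiveTransform(proj(z,W).astype(np.float32),s)
    return cv2.warpPerspective(z['p'],M,(px,px),flags=cv2.INTER_CUBIC)[:,:,::-1]
E
python3 - <<'E'
from h import *
z,P=pts('pics/top0.npz')
A,B=P[209,208],P[230,282]; print(A,B,P[216,244])
yaw=np.arctan2(*(A-B)[:2][::-1])-np.pi/2; print('yaw',yaw)
sel=P[178:245,195:300].reshape(-1,3); R=frame(yaw)
C0=(A+B)/2-13*R[:,2]
loc=(sel-C0)@R
print('C0',C0)
m=(abs(loc[:,2])<8)&(abs(loc[:,0])<75)&(abs(loc[:,1])<135)
q=sel[m]; sol=np.linalg.lstsq(np.c_[q[:,:2],np.ones(len(q))],q[:,2],rcond=None)[0]
print('grad',sol,'slope',np.degrees(np.arctan(np.hypot(*sol[:2]))),'yaw',np.arctan2(sol[1],sol[0]),'z at C0',sol@[*C0[:2],1])
print('ext',loc[m].min(0),loc[m].max(0), np.median(loc[m],0))
cv2.imwrite('pics/rect0.png',rectify(z,C0,R,2,150,600,''))
u=z['p'][165:265,180:320,::-1];
E
```

```text
[570.66366175 179.47845236  97.29381669] [520.02545992  -8.03765426  94.72257024] [554.8357595   88.96684805  87.05320165]
yaw -0.26375583821644133
C0 [551.61977531  84.02579488  84.74986322]
grad [ 5.50773421e-01 -1.45197432e-01 -2.07401633e+02] slope 29.665440155302296 yaw -0.25776015835528154 z at C0 84.21554767608833
ext [ -74.9202452  -130.48453733   -7.92791363] [ 73.28966619 134.98802601   7.97620174] [10.51545824  6.17635625 -0.48468746]
```

View pics/rect0.png

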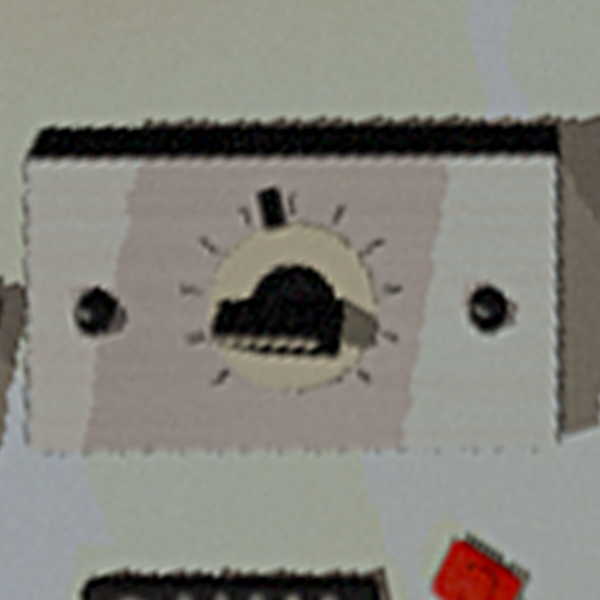

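The rectified face (2 px/mm, image up is up the slope) shows the dial centre at about (293,307) and the tab at (270,207), so the tab is near -0.22 rad. The bar runs from (340,340) to its nose at about (215,320), so the knob is near -1.45 rad. I'll work out the hover pose, square to the face.

```bash
cat >> h.py <<'E'
from scipy.spatial.transform import Rotation as Ro
YAW=-.261
Rf=frame(YAW); 
C=np.array([551.62,84.03,84.75])+frame(-.264)@[-3.5,3.5,0]; C[2]=82
def target(k,out,C=C,R=Rf):   # tool x along nose at knob angle k, z into the face
    x=np.cos(k)*R[:,0]-np.sin(k)*R[:,1]; zz=-R[:,2]
    return np.stack([x,np.cross(zz,x),zz],1), C+out*R[:,2]
def delta(o,T,p):
    w,x,y,zz=o['tcp_rot']; R=Ro.from_quat([x,y,zz,w]); 
    return (R.inv()*Ro.from_matrix(T)).as_rotvec().round(4), R.inv().apply(p-o['ee_pos']).round(1)
E
python3 - <<'E'
from h import *
from bench import env
z,_=pts('pics/top0.npz')
print(C, delta(env.get_obs(),*target(-1.45,150)), target(-1.45,150)[1])
cv2.imwrite('pics/rect1.png',rectify(z,C,Rf,36,50,500,''))
E
```

```text
[549.60723057  88.19968335  82.        ] (array([-0.4752,  0.2482, -0.7106]), array([ 474.9, -508. ,   38.4])) [477.14729949 107.55319434 211.90381057]
```

View pics/rect1.png

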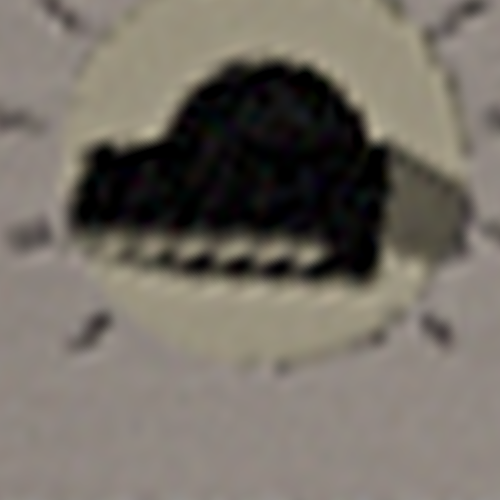

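At knob-top height (5 px/mm) the white line runs from (330,255) to (105,245) through the centre, so the knob is near -1.52 rad. I'll move to the hover.

```bash
python3 -m inch '[[[-0.06,0.03,-0.09],[59,-63,5],1],[[-0.12,0.06,-0.18],[119,-127,10],1],[[-0.18,0.09,-0.27],[178,-190,14],1],[[-0.24,0.12,-0.36],[237,-254,19],1],[[-0.30,0.155,-0.44],[297,-317,24],1],[[-0.36,0.19,-0.53],[356,-381,29],1],[[-0.42,0.22,-0.62],[416,-444,34],1],[[-0.475,0.248,-0.71],[475,-508,38],1]]'
python3 - <<'E'
from h import *
from bench import env
print(delta(env.get_obs(),*target(-1.52,150)),env.get_obs()['joint_positions'])
E
```

```text
clock: 1.1
ee_pos: [421.3, -79.8, 222.6]
tcp_rot: [0.197, 0.799, 0.541, 0.17]
force: [1.6, 0.5, 0.6]
opening: 0.999
grip_force: 0.0
(array([ 0.0027,  0.0019, -0.0678]), array([194. , -23.7,  11.6])) [-0.54251307  0.22480707  2.29170654  0.87692579  0.17975139 -0.99528984]
```

```bash
python3 -m inch '[[[0.001,0,-0.02],[50,-6,3],1],[[0.002,0.001,-0.04],[100,-12,6],1],[[0.003,0.002,-0.068],[150,-18,9],1],[[0.003,0.002,-0.068],[194,-24,12],1],[[0.003,0.002,-0.068],[194,-24,12],1],[[0.003,0.002,-0.068],[194,-24,12],1],[[0.003,0.002,-0.068],[194,-24,12],1],[[0.003,0.002,-0.068],[194,-24,12],1]]'
python3 - <<'E'
from h import *
from bench import env,optics
o=env.get_obs(); print(delta(o,*target(-1.52,150)),o['joint_positions'])
m=optics.camera_model('wrist'); p,d=optics.snapshot('wrist'); np.savez('pics/w1.npz',p=p,d=d,**m)
cv2.imwrite('pics/w1.png',p[:,:,::-1])
E
```

```text
clock: 2.1
ee_pos: [478.0, 107.7, 211.5]
tcp_rot: [0.2, 0.781, 0.569, 0.163]
force: [0.6, -0.1, -0.1]
opening: 1.0
grip_force: 0.0
(array([-0.0012, -0.0012, -0.0006]), array([-0.4, -0.5, -0.7])) [ 0.09186285  0.34132409  2.11716819 -0.75103587  0.25373796  1.09505665]
```

View pics/w1.png

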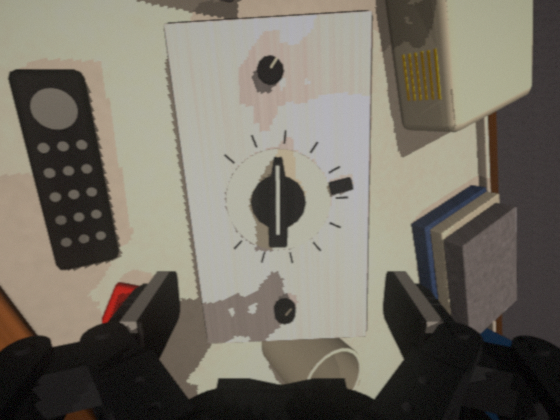

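The wrist view shows the white line from (277,162) to (279,236), the dial centre near (278,201) and the tab from (330,188) to (353,184). I'll measure on an enlarged rectified view.

Run:
```python
from h import *
z,P=pts('pics/w1.npz')
q=P[30:320:3,205:355:3].reshape(-1,3); l=(q-C)@Rf; m=(abs(l[:,2])<5)&(np.hypot(l[:,0],l[:,1])>65)
s=np.linalg.lstsq(np.c_[l[m][:,:2],np.ones(m.sum())],l[m][:,2],rcond=None)[0]; print('face plane in frame: tilt,h',s)
a=rectify(z,C,Rf,2,65,560,''); b=rectify(z,C,Rf,36,50,400,'')
cv2.imwrite('pics/rw.png',np.hstack([a[:,:],np.zeros((560,0,3),np.uint8)]));
```

```text
face plane in frame: tilt,h [1.25096986e-04 3.85586427e-03 5.68721664e-01]
```

View pics/rw.png

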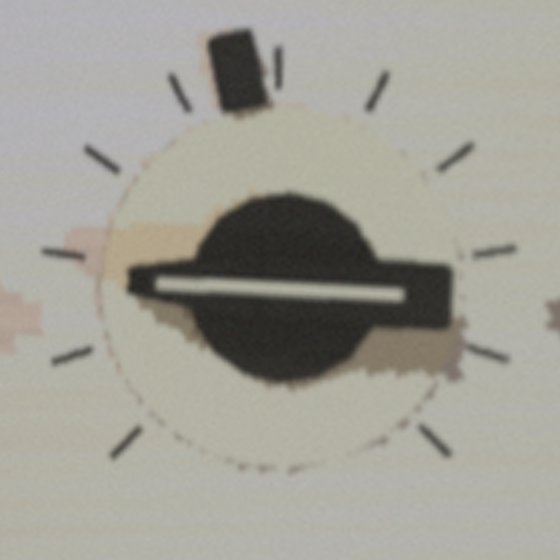

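The tab sits at about -0.21 rad and the knob line at -1.53 rad. The centre needs correcting by about 1.4 mm down the slope and 0.5 mm right. The turn needed is about +1.32 rad.

```bash
cat >> h.py <<'E'
C=C+Rf@[-1.4,-.5,.5]
E
python3 - <<'E'
from h import *
from bench import env
print(delta(env.get_obs(),*target(-1.531,30)))
E
```

```text
(array([ 0.0011, -0.0048, -0.0107]), array([ -3.2,  -1.3, 119.4]))
```

```bash
python3 -m inch '[[[0,0,-0.01],[-1.5,-1.7,25],1],[[0,0,-0.01],[-1.5,-1.7,50],1],[[0,0,-0.01],[-1.5,-1.7,72],1],[[0,0,-0.01],[-1.5,-1.7,90],1],[[0,0,-0.01],[-1.5,-1.7,105],1],[[0,0,-0.01],[-1.5,-1.7,114],1],[[0,0,-0.01],[-1.5,-1.7,119],1],[[0,0,-0.01],[-1.5,-1.7,119],1]]'
python3 - <<'E'
from h import *
from bench import env,optics
o=env.get_obs();print(delta(o,*target(-1.531,30)),o['force'],o['joint_positions'])
optics.snapshot('wrist'); print(delta(env.get_obs(),*target(-1.531,30)))
E
```

```text
clock: 3.15
ee_pos: [540.8, 93.2, 119.4]
tcp_rot: [0.195, 0.781, 0.573, 0.153]
force: [-0.6, -0.5, 0.3]
opening: 1.0
grip_force: 0.0
(array([-0.0223,  0.0056, -0.0021]), array([-2.9, -9.9,  7.5])) [-0.60579178 -0.46032081  0.30284961] [ 0.04310432  0.59386661  2.04625649 -1.43025038  0.15032456  1.73939424]
(array([-0.0225,  0.0057, -0.0021]), array([-2.8, -9.7,  7.7]))
```

Joint 4 stopped at its limit because the forearm is now almost in line with the tool. Nothing was touched. I'll use a slightly steeper tool, leaning 0.38 rad instead of 0.524, and re-approach from 70 mm out.

```bash
cat >> h.py <<'E'
def tilted(k,out,lean=.38):
    T,p=target(k,out); return (Ro.from_rotvec(Rf[:,1]*(np.pi/6-lean))).as_matrix()@T,p
E
python3 - <<'E'
from h import *
from bench import env
o=env.get_obs()
for q in (70,31): print(delta(o,*tilted(-1.531,q)))
print(tilted(-1.531,31)[0][:,2])
E
```

```text
(array([ 0.121 , -0.0002, -0.0025]), array([ -3.1, -10.6, -32.3]))
(array([ 0.121 , -0.0002, -0.0025]), array([-2.8, -9.7,  6.7]))
[ 0.35835829 -0.09571485 -0.92866464]
```

```bash
python3 -m inch '[[[0,0,0],[0,0,-20],1],[[0.04,0,0],[-1,-4,-32],1],[[0.08,0,0],[-2,-7,-32],1],[[0.12,0,0],[-3,-10.5,-32],1],[[0.12,0,0],[-3,-10.5,-32],1],[[0.12,0,0],[-3,-10.5,-32],1],[[0.12,0,0],[-3,-10.5,-32],1],[[0.12,0,0],[-3,-10.5,-32],1]]'
python3 - <<'E'
from h import *
from bench import env
o=env.get_obs()
for q in (70,31): print(delta(o,*tilted(-1.531,q)))
print(o['joint_positions'])
E
```

```text
clock: 4.2
ee_pos: [515.9, 97.2, 142.0]
tcp_rot: [0.147, 0.791, 0.581, 0.118]
force: [0.5, 0.3, -0.2]
opening: 1.001
grip_force: 0.0
(array([ 0.0005, -0.0001, -0.0026]), array([-0. ,  0.1, -0.6]))
(array([ 0.0005, -0.0001, -0.0026]), array([ 0.2,  5.7, 38. ]))
[ 0.030733    0.51308477  2.01781291 -0.41699432  0.26669782  0.7180963 ]
```

```bash
python3 -m inch '[[[0,0,-0.003],[0,1.5,10],1],[[0,0,-0.003],[0,3,20],1],[[0,0,-0.003],[0,4.5,30],1],[[0,0,-0.003],[0,5.7,38],1],[[0,0,-0.003],[0,5.7,38],1],[[0,0,-0.003],[0,5.7,38],1],[[0,0,-0.003],[0,5.7,38],1],[[0,0,-0.003],[0,5.7,38],1]]'
python3 - <<'E'
from h import *
from bench import env,optics
o=env.get_obs()
print(delta(o,*tilted(-1.531,31)))
print(o['joint_positions'],o['force'],o['moment'])
m=optics.camera_model('wrist'); p,d=optics.snapshot('wrist'); np.savez('pics/w2.npz',p=p,d=d,**m)
cv2.imwrite('pics/w2.png',p[:,:,::-1])
E
```

```text
clock: 5.2
ee_pos: [534.9, 92.0, 109.4]
tcp_rot: [0.148, 0.79, 0.582, 0.119]
force: [0.2, 0.6, -0.0]
opening: 1.003
grip_force: 0.0
(array([ 0.0013, -0.0006, -0.    ]), array([ 0.1, -0.5,  0.4]))
[ 0.01741379  0.59524425  1.99701199 -0.51618061  0.20765706  0.80603163] [ 0.18057426  0.57602157 -0.04896098] [ 0.00140399  0.17340514 -0.01321048]
```

View pics/w2.png

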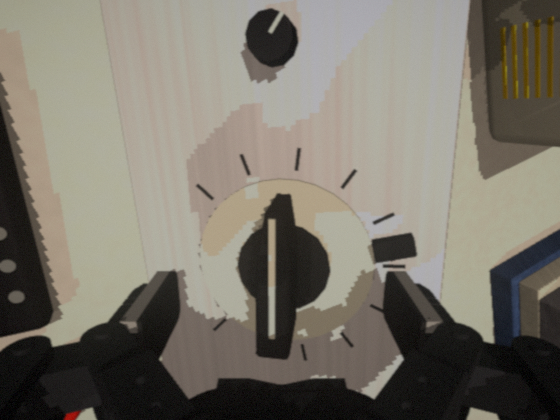

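The fingers straddle the bar: white line at about column 272, finger tips at 165 and 395. The tab at (393,247) is clear. I'll close gently.

```bash
python3 -m inch '[[[0,0,0],[0,0,0],0.5],[[0,0,0],[0,0,0],0.3],[[0,0,0],[0,0,0],0.2],[[0,0,0],[0,0,0],0.1],[[0,0,0],[0,0,0],0],[[0,0,0],[0,0,0],0],[[0,0,0],[0,0,0],0],[[0,0,0],[0,0,0],0]]' 20
python3 - <<'E'
from h import *
from bench import env
o=env.get_obs()
print(delta(o,*tilted(-1.531,31)),o['moment'])
for f in (.25,.5,.75,1): print(delta(o,*tilted(-1.531+1.32*f,31)))
E
```

```text
clock: 6.25
ee_pos: [533.5, 92.2, 108.7]
tcp_rot: [0.147, 0.791, 0.583, 0.117]
force: [-4.7, 3.6, 2.0]
opening: 0.189
grip_force: 20.2
(array([-0.0014,  0.0004,  0.0002]), array([0.4, 1.1, 0.3])) [ 0.27482533  0.41501452 -0.0012524 ]
(array([-0.0013,  0.0006,  0.3302]), array([0.4, 1.1, 0.3]))
(array([-0.0012,  0.0008,  0.6602]), array([0.4, 1.1, 0.3]))
(array([-0.0011,  0.0011,  0.9902]), array([0.4, 1.1, 0.3]))
(array([-1.0000e-03,  1.3000e-03,  1.3202e+00]), array([0.4, 1.1, 0.3]))
```

Gripped at 20 N with opening 0.19, about 16 mm. Now the turn.

```bash
python3 -m inch '[[[0,0,0.12],[0,0,0],0],[[0,0,0.24],[0,0,0],0],[[0,0,0.36],[0,0,0],0],[[0,0,0.48],[0,0,0],0],[[0,0,0.6],[0,0,0],0],[[0,0,0.68],[0,0,0],0],[[0,0,0.7],[0,0,0],0],[[0,0,0.7],[0,0,0],0]]'
python3 - <<'E'
from h import *
from bench import env
o=env.get_obs()
print(delta(o,*tilted(-1.531+1.32,31)),o['moment'],o['joint_positions'])
E
```

```text
clock: 7.25
ee_pos: [533.1, 92.3, 108.4]
tcp_rot: [0.098, 0.943, 0.276, 0.16]
force: [-5.1, 4.4, 1.6]
opening: 0.181
grip_force: 19.4
(array([-0.0008,  0.0021,  0.6205]), array([1.3, 1. , 0.2])) [0.38475792 0.54698355 0.12133869] [ 0.01819056  0.59610454  1.9991965  -0.51571619  0.2084023   1.50605956]
```

```bash
python3 -m inch '[[[0,0,0.12],[0,0,0],0],[[0,0,0.24],[0,0,0],0],[[0,0,0.36],[0,0,0],0],[[0,0,0.48],[0,0,0],0],[[0,0,0.58],[0,0,0],0],[[0,0,0.62],[0,0,0],0],[[0,0,0.62],[0,0,0],0],[[0,0,0.62],[0,0,0],0]]'
python3 - <<'E'
from h import *
from bench import env,optics
o=env.get_obs()
print(delta(o,*tilted(-1.531+1.32,31)),o['moment'],o['joint_positions'])
m=optics.camera_model('wrist'); p,d=optics.snapshot('wrist'); np.savez('pics/w3.npz',p=p,d=d,**m)
cv2.imwrite('pics/w3.png',p[:,:,::-1])
E
```

```text
clock: 8.25
ee_pos: [532.9, 92.8, 108.3]
tcp_rot: [0.044, 0.982, -0.024, 0.183]
force: [-6.0, 6.5, 0.8]
opening: 0.163
grip_force: 19.4
(array([-0.0007,  0.0022,  0.0005]), array([1.8, 0.5, 0.2])) [0.78970398 0.77590703 0.16347149] [ 0.01885361  0.59626147  1.99941268 -0.51507311  0.20794269  2.12616955]
```

View pics/w3.png

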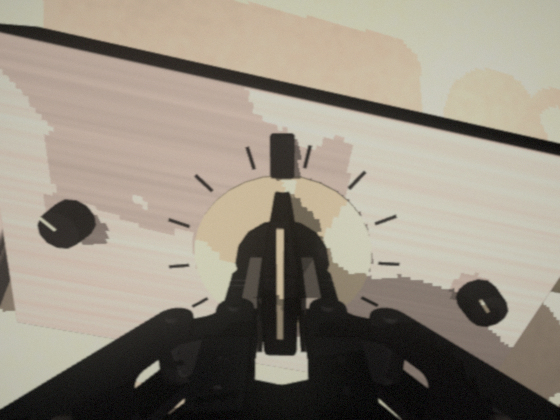

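The nose at (282,195) points straight at the tab at (282,155), with the line upright at column 279. I'll release and back off along the tool axis.

```bash
python3 -m inch '[[[0,0,0],[0,0,0],0.3],[[0,0,0],[0,0,0],0.5],[[0,0,0],[0,0,0],0.6],[[0,0,0],[0,0,0],0.6],[[0,0,0],[0,0,-15],0.6],[[0,0,0],[0,0,-40],0.6],[[0,0,0],[0,0,-70],0.6],[[0,0,0],[0,0,-90],0.6]]'
python3 -m inch '[[[0,0,0],[0,0,-15],0.6],[[0,0,0],[0,0,-30],0.6],[[0,0,0],[0,0,-30],0.6],[[0,0,0],[0,0,-30],0.6],[[0,0,0],[0,0,-30],0.6],[[0,0,0],[0,0,-30],0.6],[[0,0,0],[0,0,-30],0.6],[[0,0,0],[0,0,-30],0.6]]'
python3 - <<'E'
from h import *
from bench import env,optics
m=optics.camera_model('wrist'); p,d=optics.snapshot('wrist'); np.savez('pics/w4.npz',p=p,d=d,**m)
cv2.imwrite('pics/w4.png',rectify(np.load('pics/w4.npz'),C,Rf,6,65,560,''))
E
```

```text
clock: 9.3
ee_pos: [502.3, 100.6, 193.8]
tcp_rot: [0.044, 0.982, -0.025, 0.185]
force: [0.7, -0.6, -0.1]
opening: 0.599
grip_force: 0.0
clock: 10.3
ee_pos: [491.8, 103.4, 220.3]
tcp_rot: [0.044, 0.982, -0.025, 0.184]
force: [0.5, -0.2, 0.1]
opening: 0.597
grip_force: 0.0
```

View pics/w4.png

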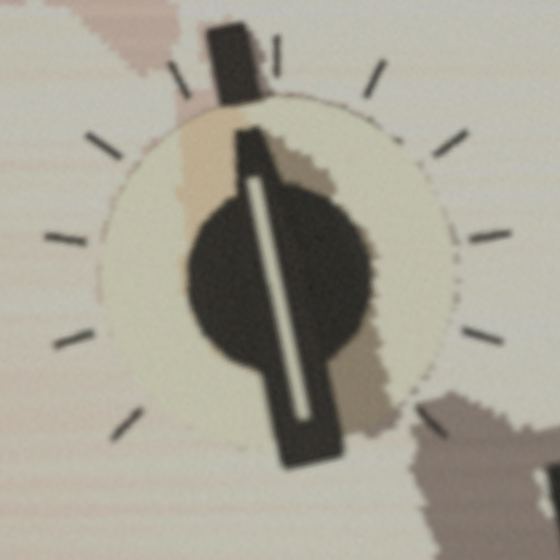

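After release the white line, (304,418) to (254,178), is at -0.205 rad. The tab, (242,102) to (226,27), is at -0.21 rad. They are aligned, so I'm handing in.

```bash
python3 -c "
from bench import env
print(env.hand_in())"
```

```text
the job is handed in; nothing more can be done
None
```

The large knob now points at the tab, within about 0.01 rad as measured in the last wrist picture; it is released, the arm is clear, and the job is handed in (no verdict was returned).

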